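# Lock the varnish jar in the cam clamp, twist its stuck lid off and hold it over the mouth

### The job

The varnish jar stands loose in the V nest of the jar clamp with its lid stuck tight: swing the red lever all the way down to lock the clamp on the jar, then grip the lid and unscrew it without the jar turning, tipping or rising in the clamp. Stop turning once the thread lets go, within about a quarter turn, lift the lid off, and finish while still holding it: level, still and clear of the jar, a few centimetres above the mouth and centred over it so that it drips back in. Leave the clamp locked and the other things on the bench alone.

Things in the scene. Friction and masses are not known exactly. Their poses are not given: they have to be found in the camera images.
- jar_clamp: fixture fixed to the bench: plywood board 116 x 300 x 12 mm, cork-faced V jaws (68 mm above the bench) on its +y side, steel cam clamp with a red lever on its -y side, plunger 47 mm above the bench. Origin on the bench under the axis that the 68 mm jar has when pressed into the V; +y points from clamp to V, z up
- clamp_lever (a joint): cam lever, rad. 0 = open: handle 1.2 rad above the level, leaning away from the jar. Grows as the handle swings away from the jar (fixture's -y) and down to its stop at 1.22, handle level: clamped, the pad pressing the jar into the V with 20 to 25 N (a spiral cam: over 1.1 counts as locked). It stays where left; moving it takes 5 to 9 N at the grip
- lever_pivot (a point): axis of the cam lever, which runs along the fixture's x axis; 128 mm to the -y side of the nest, 47 mm above the bench. Axes as jar_clamp. The steel cheeks round it reach 60 mm above the bench
- lever_grip (a point): point on the axis of the lever's round red handle, 100 mm from the pivot; the handle is 18 mm thick and runs from 50 to 123 mm from the pivot
- clamp_pad: black rubber pad, 32 mm diameter, at the end of the plunger (origin not on the pad)
- jar: amber glass jar with a white and green label, 68 mm diameter, 106 mm high to its rim, 0.25 to 0.5 kg; loose, standing on the fixture's board (12 mm thick) in the nest 2 to 5 mm short of the V. Origin at the centre of its underside, z up. Unclamped it turns with the lid
- jar_mouth (a point): centre of the jar's rim, 106 mm above its underside; the neck is 49 mm wide
- jar_side (a point): point on the side of the jar, 34 mm out along the jar's x axis and 40 mm up, which shows whether it turns
- lid: white metal twist-off lid, 64 mm diameter, 20 mm high. Origin at the centre of its skirt's lower edge, z up; when tight 94 mm above the jar's underside, its x axis along the jar's. Unscrews counter-clockwise seen from above, drag about 0.3 to 1 N m; the three lugs let go after about 0.95 rad and run against the next thread beyond about 1.65 rad: turn 1.2 to 1.4 rad
- lid_top (a point): centre of the lid's top face, 20 mm above the lid's origin. The lid may rise about 2 mm as it loosens. The jar's shoulder, as wide as the jar, begins about 10 mm below the lid's skirt
- tape_measure: yellow tape measure, 36 x 79 x 62 mm, bystander on the left
- masking_tape: roll of masking tape, 105 mm diameter, 24 mm high, bystander on the left
- screwdriver_yellow: yellow screwdriver, 212 mm long, bystander on the left near the edge
- stop_block: light wooden block, 38 x 65 x 38 mm, bystander on the right
- pliers: red pliers, 192 mm long, bystander on the right
- adjustable_wrench: steel wrench, 226 mm long, bystander on the right
- lid_dot (a point): red painted dot on the rim of the lid's top face, 27 mm from its centre along the lid's x axis; with the lid tight it stands over the jar's x axis, so its direction shows how far the lid has turned

How it is judged (in metres and radians):
On the way, in this order (a step that is already met when the one before it is completed fails the run):
1. the lever is down and the clamp holds the jar, the lid still tight (value of joint clamp_lever above 1.1 rad and contact force between clamp_pad and jar above 8 N and angle between the x axis of lid and the x axis of jar, either way round below 0.3 rad), for 0.2 s.
2. the lid has been unscrewed at least 45 degrees on the clamped jar, before any lifting (angle between the x axis of lid and the x axis of jar, either way round above 0.8 rad and z of lid in the frame of jar below 0.102 m and value of joint clamp_lever above 1.1 rad and contact force between clamp_pad and jar above 8 N), for 0.05 s.
At the end, for the whole second after the job is handed in: the lid is held in the fingers, touching nothing else, level within 10 degrees, at rest, its lower edge 5 to 60 mm above the rim of the jar and its centre within 15 mm of the mouth's axis; the lever is still down (over 1.1 rad) and the pad still presses the upright jar into the V (over 8 N) (z of lid in the frame of jar between 0.111 and 0.166 m and horizontal distance between lid and jar_mouth below 0.015 m and angle between lid's own z axis and vertical below 0.17 rad and contact force between lid and jar below 0.1 N and contact force between the fingers and lid above 1 N and linear speed of lid below 0.02 m/s and value of joint clamp_lever above 1.1 rad and contact force between clamp_pad and jar above 8 N and angle between jar's own z axis and vertical below 0.08 rad and horizontal distance between jar and lever_pivot below 0.131 m); the arm keeps its last pose, push and grip.
It fails at once if the jar turns in the nest (its side moves over 20 mm), tips over 8 degrees or is lifted over 6 mm (distance of jar_side from where it was at the start of the episode above 0.02 m or angle between jar's own z axis and vertical above 0.14 rad or z of jar in the frame of jar_clamp above 0.018 m).
It fails at once if the lid is turned on well past where the thread lets go (over 110 degrees from tight) (x of lid_dot in the frame of jar below -0.01 m).
It fails at once if a bystander is shifted by more than 25 mm (distance of any of tape_measure, masking_tape, screwdriver_yellow, stop_block, pliers, adjustable_wrench from where it was at the start of the episode above 0.025 m).
It also fails if it takes over 53 s, if anything falls off the work surface, if the arm or the gripper's body presses on something with over 40 N, if the wrist force passes 120 N, or if a joint passes its speed limit or range.

### The arm

A 6-joint arm with a two-finger parallel gripper is mounted at the origin on a cart in front of the work surface, level with it; the furniture and walls round the work are solid. World frame = base frame: x ahead of the robot, y to its left, z up, the work surface at z = 0. Lengths are in mm, angles in rad, forces in N, time in s.
With the tool pointing down it reaches from about 325 to 850 mm from the base axis. Payload 15.5 kg.
Tool frame: the origin (TCP) lies on the centre line of the jaws, within the pads' length; the fingertips stand 8 mm ahead of it and the grasp point (between the pads) lies 11 mm behind it; z points along the fingers, y is the line along which they close (so a half turn about z gives the same grasp; the last joint's range is limited). The gripper opens to 91 mm and grips with 3 to 60 N. Pads are 32 mm wide; open, the fingers measure 118 mm over their backs; the gripper's body (76 mm by 178 mm) begins 60 mm behind the grasp point.
Start: joints at [-1.371, 0.494, 1.345, -0, 1.302, -0.096], TCP at [181.594, -598.038, 188.915] pointing down, gripper open.
Joint ranges: [-2.91, 2.91], [-0.82, 2.16], [0.22, 2.67], [-1.22, 4.37], [0.12, 2.79], [-3.08, 3.08]. Speed limits (rad/s): [1.89, 1.89, 2.57, 3.01, 3.01, 3.01].

### API

Orientations are given as a rotation vector (axis times angle).
In Python, from workcell import manip gives the robot as it stands. Calls block until the motion is done:
- manip.move_pose(position, orientation): joint-space move of the TCP to a pose.
- manip.line_to(position, orientation=None, vel=150, f_stop=None): straight line of the TCP; orientation=None keeps the orientation; vel is the mean speed in mm/s. With f_stop (N) it stops when the force on the tool has changed by that much, and returns True; else False.
- manip.move_joints(angles): joint-space move.
- manip.command_gripper(opening, grasp_force=None): opening from 0.0 (shut) to 1.0 (fully open); grasp_force is the grip in N (None keeps the last); returns when the fingers have stopped.
- manip.pause(seconds).
- manip.solve_ik(position, orientation): joint angles nearest the present ones, or None.
- manip.snapshot(name): name is "side" or "top"; returns the picture (480x640x3 uint8, red, green, blue); there is no depth.
- manip.calibration(name): a dict with "camera_matrix" (3x3 intrinsics, pixels), "distortion" ([k1, k2, p1, p2, k3] as OpenCV has them; the pictures are not rectified), "T" (4x4, takes a point from camera to world coordinates). Camera axes: x right, y down, z forward; pixel columns grow to the right and rows downward; lengths in mm; the calibration is good to about 2 mm. A picture is of the moment at which its call begins. calibration takes no time and is no camera call.
A pose or a line that the arm cannot do raises manip.IKError and nothing moves.
- manip.job_done(): hands the job in; it is judged then, once.
Trained networks look in the newest picture that a camera, given by its name, has taken for a name from the list of things; names that differ only in an ending like _2 or _b are one class to them, and where a whole thing is asked for, a point or a joint stands for the part that bears it (a point fixed in the world has none). Each returns a list of dicts, best first, with "conf" (0 to 1); they miss things now and then, are a little off and sometimes report something else, mostly with a low value. They report only what shows in the picture. A call takes as long as a camera call.
- manip.regions_of(camera, name): "pixels" (480x640 bool, what is visible of it) and "point" ([column, row] in pixels, amid what is visible of it).
Readings, each from a call of its own:
- manip.read_clock(): time.
- manip.read_joints(): joint angles.
- manip.read_joint_velocities(): joint speeds.
- manip.read_joint_torque(): joint torques, N m.
- manip.read_tcp_pos(): TCP position.
- manip.read_ee_rot(): TCP orientation.
- manip.read_wrist_force(): force on the tool from outside, world axes, zero at the start.
- manip.read_ft_torque(): the same for the moment, N m.
- manip.read_gripper_width(): opening from 0.0 (shut) to 1.0 (fully open).
- manip.read_grasp_force(): force on a finger pad.
Only numpy, scipy, OpenCV 4.12 (cv2) and the standard library are available. Lean on these libraries where they do the work, as an engineer would, in place of code of your own. Each camera call takes 0.05 s, during which the arm holds its last target. There are 200 camera calls.

## Working session

There is one attempt and no reset: what is moved stays moved. The work goes in short steps, each a Python script; the robot and the scene stay as the last script left them, time stands still between calls to the robot, and variables do not carry over. Pictures are saved under pics/ and viewed, at most 10 in all, crops included, and the job is handed in when it is done.

```bash
mkdir -p pics; ls
cat > h.py <<'E'
import numpy as np, cv2
from workcell import manip
from scipy.spatial.transform import Rotation as R
def ray(cam,px):
    c=manip.calibration(cam);K=np.array(c["camera_matrix"]);d=np.array(c["distortion"]);T=np.array(c["T"])
    u=cv2.undistortPoints(np.array([[px]],float),K,d)[0,0]
    return T[:3,3],T[:3,:3]@np.array([u[0],u[1],1])
def atz(cam,px,z):
    o,d=ray(cam,px);return o+d*(z-o[2])/d[2]
def proj(cam,P):
    c=manip.calibration(cam);T=np.linalg.inv(np.array(c["T"]))
    return cv2.projectPoints(np.atleast_2d(np.array(P,float)),cv2.Rodrigues(T[:3,:3])[0],T[:3,3],np.array(c["camera_matrix"]),np.array(c["distortion"]))[0][:,0]
def tri(p1,p2):
    o1,d1=ray("top",p1);o2,d2=ray("side",p2)
    s=np.linalg.lstsq(np.c_[d1,-d2],o2-o1,rcond=None)[0]
    a=o1+s[0]*d1;b=o2+s[1]*d2
    return (a+b)/2,np.linalg.norm(a-b)
def save(cam,n):
    im=manip.snapshot(cam);cv2.imwrite(f"pics/{n}.png",im[:,:,::-1]);return im
E
python3 - <<'E'
from h import *
for c in("top","side"):
    save(c,c+"0")
    print(c,np.round(np.array(manip.calibration(c)["T"])[:3,3]))
    for n in("lid","lid_dot","jar","clamp_lever","jar_clamp","clamp_pad","lever_grip"):
        for r in manip.regions_of(c,n)[:2]:
            print(n,round(r["conf"],2),r["point"],r["pixels"].sum())
print(manip.read_clock(),manip.read_ee_rot())
E
```

```text
pics
top [ 421.   14. 1382.]
lid 0.91 [300.3, 258.6] 498
lid 0.26 [354.9, 240.8] 230
lid_dot 0.7 [300.9, 256.4] 482
jar 0.61 [182.3, 217.3] 654
jar 0.37 [307.3, 267.3] 31
clamp_lever 0.68 [355.7, 241.5] 238
jar_clamp 0.63 [331.1, 248.6] 3923
clamp_pad 0.47 [314.4, 253.8] 55
lever_grip 0.61 [353.6, 242.1] 223
side [  202. -1440.  1035.]
lid 0.59 [321.1, 229.6] 280
lid 0.44 [331.6, 273.8] 2277
lid_dot 0.62 [321.0, 229.8] 270
jar 0.78 [318.4, 247.7] 452
clamp_lever 0.71 [323.5, 231.2] 260
clamp_lever 0.63 [343.0, 257.6] 126
jar_clamp 0.94 [332.5, 273.5] 2185
jar_clamp 0.62 [323.9, 254.1] 37
clamp_pad 0.38 [327.7, 253.4] 70
lever_grip 0.44 [344.2, 258.3] 179
0.8 [-3.10751240e+00 -4.61399664e-01  5.97541291e-06]
```

Run:
```python
import cv2,numpy as np
t=cv2.imread("pics/top0.png");s=cv2.imread("pics/side0.png")
a=cv2.resize(t[200:312,260:410],(800,597),interpolation=cv2.INTER_CUBIC)
b=cv2.resize(s[200:312,260:410],(800,597),interpolation=cv2.INTER_CUBIC)
cv2.imwrite("pics/tc.png",a);cv2.imwrite("pics/sc.png",b)
```

```text
(no output)
```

View pics/tc.png

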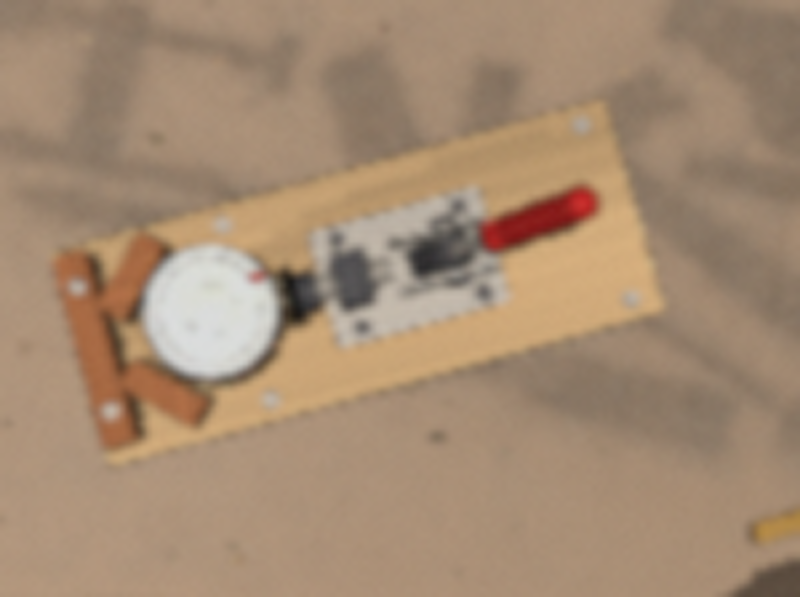

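View pics/sc.png

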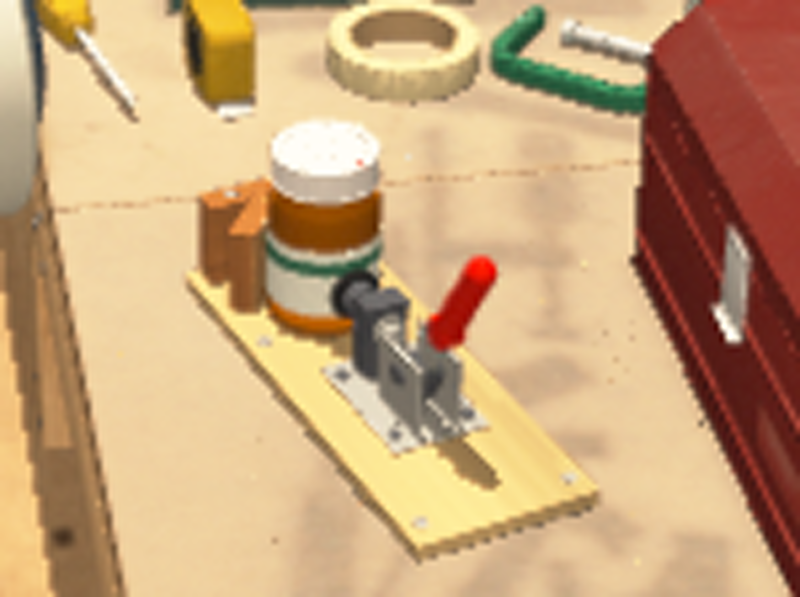

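View pics/top0.png

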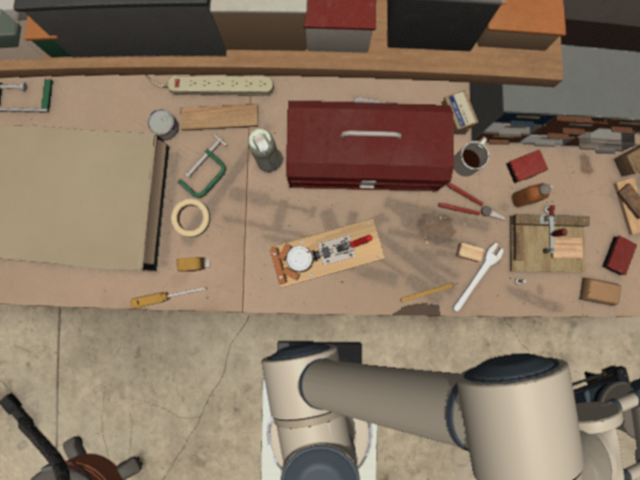

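The top view shows the lid at about (300, 258.5) with its dot at (308, 252), the lever handle running from (352, 244) to (370, 238), and the board tilted. The side view shows the lever standing up and the nest free. Next I'll compute the fixture pose from the board corners.

Run:
```python
from h import *
c=lambda x,y:(260+x/5.333-.4,200+y/5.333-.4)
B=np.array([atz("top",c(*p),12) for p in((55,255),(603,102),(662,310),(108,465))])
print(B.round(1)); print([round(np.linalg.norm(B[i]-B[(i+1)%4])) for i in range(4)])
yv=(B[0]-B[1])+(B[3]-B[2]); yv/=np.linalg.norm(yv); xv=np.cross(yv,[0,0,1])
print("y",yv.round(3),"ang",np.arctan2(yv[1],yv[0]),"xv",xv.round(3),"centre",B.mean(0).round(1))
L=atz("top",c(212,312),126); D=atz("top",c(256,276),126);print("lid",L,"dot",D-L,np.linalg.norm(D-L))
print("tri lid", tri(c(212,312),c(326,145)))
h,e=tri(c(585,203),c(482,270));print("handle end",h,e,(h-L)@yv,(h-L)@xv)
h,e=tri(c(492,236),c(440,335));print("handle base",h,e,(h-L)@yv,(h-L)@xv)
print("B in lid", [( ((b-L)@xv).round(1),((b-L)@yv).round(1)) for b in B])
```

```text
[[ 512.8  147.1   12. ]
 [ 599.  -136.1   12. ]
 [ 491.  -168.2   12. ]
 [ 405.   116.7   12. ]]
[296, 113, 298, 112]
y [-0.29   0.957  0.   ] ang 1.8651037313117493 xv [ 0.957  0.29  -0.   ] centre [501.9 -10.1  12. ]
lid [479.70833809  60.81599376 126.        ] dot [ 17.53865733 -20.44609856   0.        ] 26.937844151918505
tri lid (array([480.8063373 ,  60.53649984, 128.34107897]), np.float64(2.442791390130166))
handle end [ 534.36598574 -113.41077008  148.18818434] 1.8760387200040978 -182.59051621289618 1.7683529458025247
handle base [522.55113997 -74.48735687  81.40530307] 0.7536577884849187 -141.9134659420517 1.752297777880311
B in lid [(np.float64(56.6), np.float64(72.9)), (np.float64(57.0), np.float64(-223.0)), (np.float64(-55.6), np.float64(-222.4)), (np.float64(-55.3), np.float64(75.1))]
```

```bash
cat >> h.py <<'E'
yv=np.array([-.29,.957,0]);yv/=np.linalg.norm(yv);xv=np.cross(yv,[0,0,1]);Z=np.array([0,0,1.])
nest=np.array([480.,60.8,0])+3.5*yv
piv=nest-128*yv+47*Z+1.5*xv
def down(a):  # rotvec, tool down, closing line at world angle a
    y=np.array([np.cos(a),np.sin(a),0]);return R.from_matrix(np.c_[np.cross(y,-Z),y,-Z]).as_rotvec()
def tcp(g): return list(np.array(g)-11*Z)
ax=np.arctan2(xv[1],xv[0])
E
python3 - <<'E'
from h import *
print("toolbox",atz("top",(330,188),120),"ax",ax)
g=lambda a:piv+100*(-np.cos(a)*yv+np.sin(a)*Z)
for s in(0,np.pi):
    for P in(g(1.08),g(0),nest+120*Z): print(s,np.round(manip.solve_ik(tcp(P),list(down(ax+s))),2))
for d in(-1.3,-.65,0,.65,1.3): 
  for s in (0,np.pi):
    q=manip.solve_ik(tcp(nest+120*Z),list(down(ax+s+d)));print(d,s,None if q is None else np.round(q,2))
from h import *
import sys
# refine handle from red mask
for c in("top","side"):
    im=cv2.imread(f"pics/{c}0.png").astype(int);b,gg,r=im[...,0],im[...,1],im[...,2]
    m=(r>130)&(gg<60)&(b<60);m[:225]=0 if c=="top" else m[:225];m[:,:335]=0;m[:,375:]=0;m[290:]=0;m[:200]=0
    if c=="side": m[:240]=0;m[:,356:]=0
    v,u=np.nonzero(m);print(c,m.sum(),u.min(),u.max(),v.min(),v.max())
for q in(0,.13):
    a=1.2-q
    for r in(50,123): print(q,r,proj("top",piv+r*(-np.cos(a)*yv+np.sin(a)*Z)),proj("side",piv+r*(-np.cos(a)*yv+np.sin(a)*Z)))
E
```

```text
toolbox [662.10353333 -13.22888454 120.        ] ax 0.2942345651111878
0 [-0.3   0.45  1.63 -0.    1.06 -0.6 ]
0 [-0.38  0.61  1.65 -0.    0.89 -0.67]
0 [ 0.01  0.4   1.78 -0.    0.95 -0.28]
3.141592653589793 [-0.3   0.45  1.63 -0.    1.06  2.55]
3.141592653589793 [-0.38  0.61  1.65 -0.    0.89  2.47]
3.141592653589793 [ 0.01  0.4   1.78 -0.    0.95  2.86]
-1.3 0 [ 0.01  0.4   1.78 -0.    0.95  1.02]
-1.3 3.141592653589793 [ 0.01  0.4   1.78 -0.    0.95 -2.13]
-0.65 0 [0.01 0.4  1.78 0.   0.95 0.37]
-0.65 3.141592653589793 [ 0.01  0.4   1.78 -0.    0.95 -2.78]
0 0 [ 0.01  0.4   1.78 -0.    0.95 -0.28]
0 3.141592653589793 [ 0.01  0.4   1.78 -0.    0.95  2.86]
0.65 0 [ 0.01  0.4   1.78 -0.    0.95 -0.93]
0.65 3.141592653589793 [ 0.01  0.4   1.78 -0.    0.95  2.21]
1.3 0 [ 0.01  0.4   1.78 -0.    0.95 -1.58]
1.3 3.141592653589793 [0.01 0.4  1.78 0.   0.95 1.56]
top 76 351 370 236 246
side 99 340 352 249 265
0 50 [[352.50425193 243.26762599]] [[342.25189589 259.13640834]]
0 123 [[364.73399393 238.26922879]] [[347.52801296 243.97703713]]
0.13 50 [[354.59638701 242.74301447]] [[343.18400861 260.9190378 ]]
0.13 123 [[370.06157108 236.94436386]] [[349.92952299 248.45582537]]
```

Run:
```python
from h import *
o=list(down(ax)); g=lambda a:piv+100*(-np.cos(a)*yv+np.sin(a)*Z)
manip.move_pose(tcp(g(1.08)+80*Z),o)
manip.command_gripper(0.6,20)
print("stop",manip.line_to(tcp(g(1.08)),vel=120,f_stop=15),manip.read_clock(),manip.read_tcp_pos())
save("side","s1");save("top","t1")
s=cv2.imread("pics/s1.png");cv2.imwrite("pics/s1c.png",cv2.resize(s[170:312,240:430],(800,597),interpolation=cv2.INTER_CUBIC))
```

```text
stop False 4.5 [ 531.62938766 -103.12199407  124.75720163]
```

View pics/s1c.png

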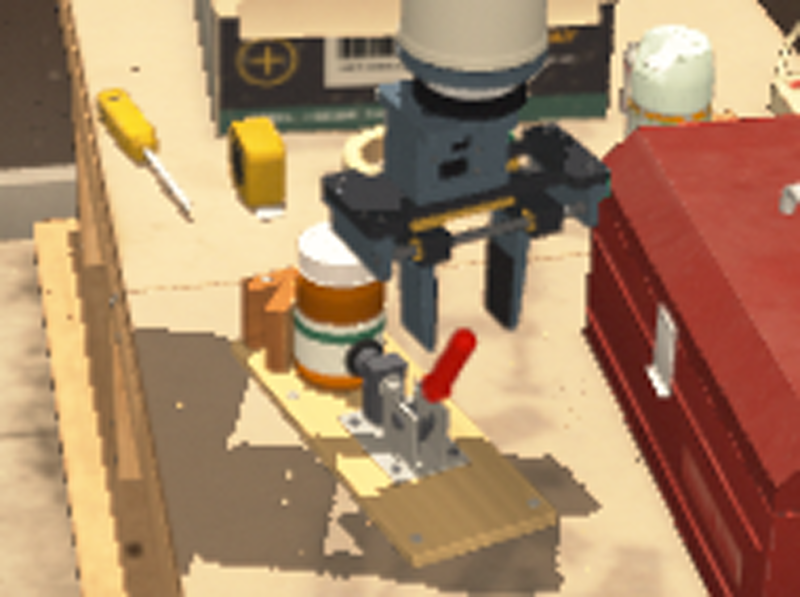

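The side view shows the fingers either side of the handle horizontally, with their tips at crop (430, 345) and (515, 325). They look higher or further back than the handle, whose end is at (462, 340). I'll check the projections.

Run:
```python
from h import *
t=np.array(manip.read_tcp_pos());w=manip.read_gripper_width()*91;print(w)
k=lambda p:(p-[240,170])*597/142
for s in(-1,1): print(k(proj("side",t-8*Z+s*xv*w/2)))
print("tcp",k(proj("side",t)),"handle123",k(proj("side",piv+123*(-np.cos(1.08)*yv+np.sin(1.08)*Z))),"pivot",k(proj("side",piv)))
print("top",proj("top",t))
t1=cv2.imread("pics/t1.png");cv2.imwrite("pics/t1c.png",cv2.resize(t1[190:302,270:420],(800,597),interpolation=cv2.INTER_CUBIC))
```

```text
54.758017066988806
[[417.13431141 377.49816435]]
[[486.76791679 358.18711098]]
tcp [[452.63707012 358.05912272]] handle123 [[461.41616918 328.33237961]] pivot [[415.51834309 416.03091529]]
top [[364.388613  239.0470695]]
```

View pics/t1c.png

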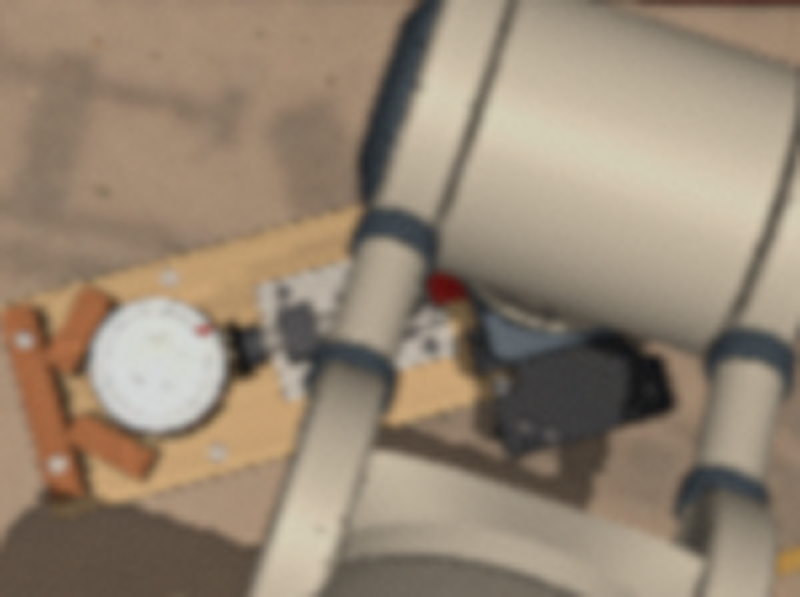

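The finger tips appear about 35 crop pixels higher than the reported TCP predicts, possibly from lag. I'll retake the view now that the arm has settled.

Run:
```python
from h import *
manip.pause(0.3);s=save("side","s2")[:,:,::-1]
a=cv2.imread("pics/s1.png");print("diff",np.abs(a.astype(int)-s).mean(),manip.read_tcp_pos(),manip.read_wrist_force())
t=np.array(manip.read_tcp_pos())
c=cv2.resize(s[170:312,240:430],(800,597),interpolation=cv2.INTER_CUBIC)
for f in(-1,1):
  pts=[t+f*xv*27.4+e*16*yv+h*Z for e in(-1,1) for h in(-8,50)]
  for p in (proj("side",pts)-[240,170])*597/142: cv2.circle(c,tuple(int(v) for v in p),4,(0,255,0),-1)
cv2.imwrite("pics/s2c.png",c)
```

```text
diff 0.7448068576388889 [ 531.30779691 -103.03637646  124.37032961] [ 0.28667519 -0.75982318  0.16717507]
```

View pics/s2c.png

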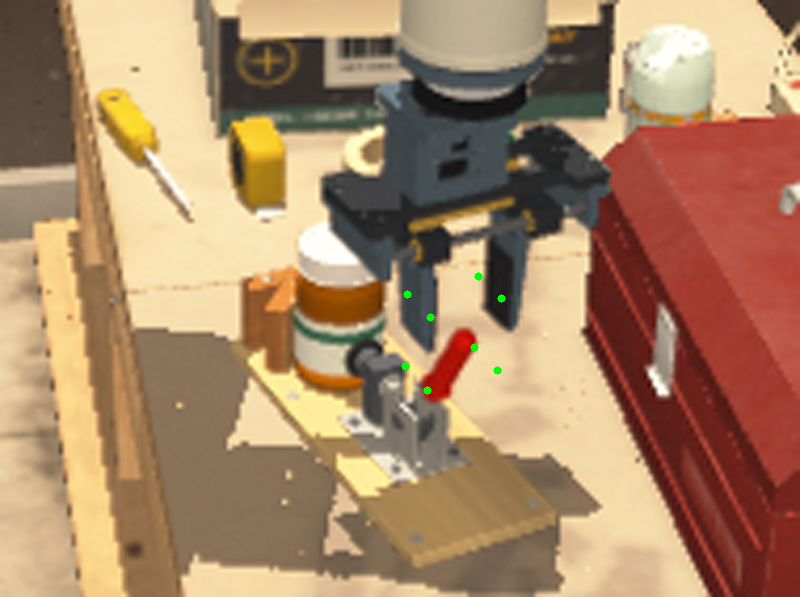

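Run:
```python
from h import *
t=np.array(manip.read_tcp_pos())
for z in(200,230,260): 
  p=atz("top",(380.2,269.3),z);print(z,p,"rel tcp along x,y",(p-t)@xv,(p-t)@yv)
# side: inner tip midpoint between fingers: crop(501,322),(432,345)->
m=np.array([(501+428)/2,(322+338)/2])/(597/142)+[240,170]-.4
for z in(116,126,136,146,156):
  p=atz("side",m,z);print(z,p,(p-t)@xv,(p-t)@yv)
print(manip.read_joints(), manip.read_ee_rot(), down(ax))
```

```text
200 [ 453.62258771 -134.99690981  200.        ] rel tcp along x,y -83.61543209684307 -8.05772522348066
230 [ 452.79983633 -131.20466938  230.        ] rel tcp along x,y -83.30304748081953 -4.189854597177519
260 [ 451.97708494 -127.41242895  260.        ] rel tcp along x,y -82.99066286479608 -0.32198397087433883
116 [550.23230066 -53.97443703 116.        ] 32.339537187718435 41.46522732715036
126 [546.44876083 -69.05791775 126.        ] 24.344276278308193 28.127222701860852
136 [542.665221   -84.14139847 136.        ] 16.34901536889784 14.789218076571377
146 [538.88168117 -99.2248792  146.        ] 8.3537544594876 1.451213451281868
156 [ 535.09814133 -114.30835992  156.        ] 0.35849355007729217 -11.886791174007858
[-3.01890244e-01  4.52159191e-01  1.63166741e+00 -1.61796740e-05
  1.05744021e+00 -5.96169462e-01] [1.87155772e+00 2.52287818e+00 1.48021610e-04] [1.8718101  2.52307973 0.        ]
```

Both views together put the finger tips about 30 mm higher than stated. There is free space below, so I'll descend 28 mm guarded and compare again.

Run:
```python
from h import *
t=np.array(manip.read_tcp_pos())
print(manip.line_to(list(t-28*Z),vel=80,f_stop=8))
t=np.array(manip.read_tcp_pos());print(t,manip.read_wrist_force(),manip.read_clock())
s=save("side","s3")[:,:,::-1]
c=cv2.resize(s[170:312,240:430],(800,597),interpolation=cv2.INTER_CUBIC)
for f in(-1,1):
  pts=[t+f*xv*27.4+e*16*yv+h*Z for e in(-1,1) for h in(-8,50)]
  for p in (proj("side",pts)-[240,170])*597/142: cv2.circle(c,tuple(int(v) for v in p),4,(0,255,0),-1)
cv2.imwrite("pics/s3c.png",c)
```

```text
False
[ 531.22678216 -102.99755825   96.25052294] [0.03243305 0.80130089 0.60733359] 5.45
```

View pics/s3c.png

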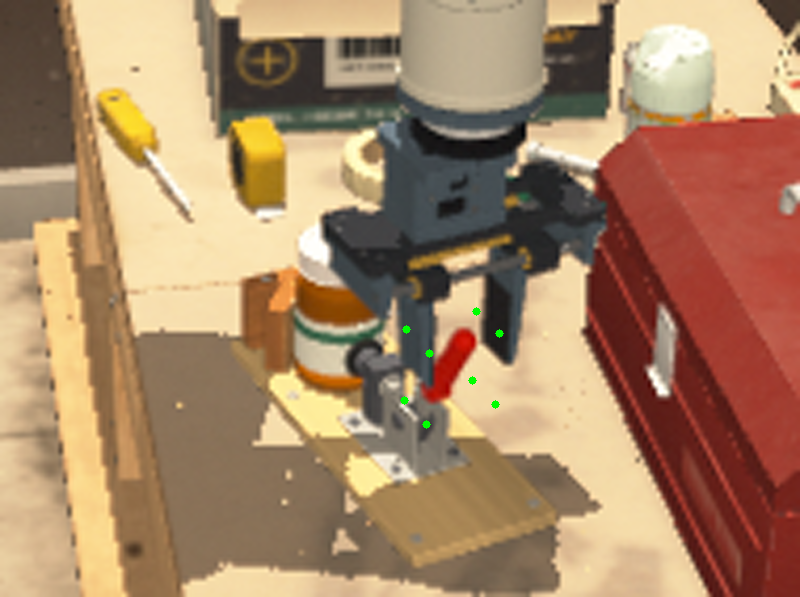

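The tips moved as commanded, but the constant offset remains: the real tips are about 30 mm higher. I'll keep descending guarded. Contact with the handle would tell me the nominal height was right.

Run:
```python
from h import *
t=np.array(manip.read_tcp_pos())
print(manip.line_to(list(t-20*Z),vel=40,f_stop=5))
t=np.array(manip.read_tcp_pos());print(t,manip.read_wrist_force())
manip.command_gripper(0.0,10)
print(manip.read_gripper_width()*91,manip.read_grasp_force(),manip.read_wrist_force(),manip.read_tcp_pos(),manip.read_clock())
s=save("side","s4")[:,:,::-1]
c=cv2.resize(s[170:312,240:430],(800,597),interpolation=cv2.INTER_CUBIC)
cv2.imwrite("pics/s4c.png",c)
```

```text
False
[ 531.4534169  -103.1009468    76.51506677] [0.21427705 0.44024956 0.40612074]
17.63434685096783 10.00063642859459 [-8.06394459 -4.97088908  5.07227838] [ 530.14840394 -103.36580517   76.53333532] 6.8083
```

View pics/s4c.png

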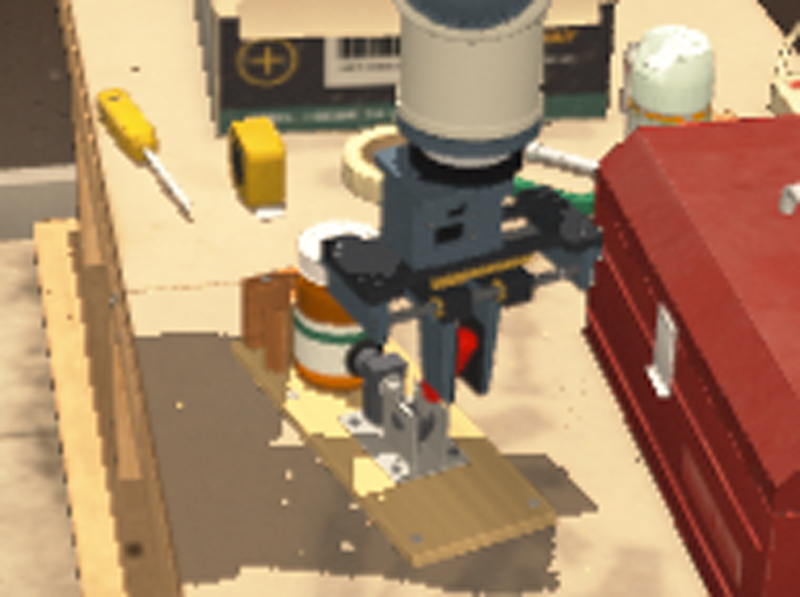

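The handle is gripped (17.6 mm wide, and the picture shows it between the pads), so the height bias is real. I'll swing it along the arc, moving relative to the present grasp.

Run:
```python
from h import *
manip.command_gripper(0.0,25)
t=np.array(manip.read_tcp_pos())
r0=np.array([-45.,70.])
for d in np.linspace(.1,1.1,11):
    c,s=np.cos(d),np.sin(d)
    r=np.array([c*r0[0]-s*r0[1], s*r0[0]+c*r0[1]])  # rotate so z falls, y more negative
    dd=r-r0
    manip.line_to(list(t+dd[0]*yv+dd[1]*Z),vel=60)
    f=np.array(manip.read_wrist_force());print(round(d,2),dd.round(0),"F x,y,z",round(f@xv,1),round(f@yv,1),round(f[2],1),manip.read_tcp_pos().round(0) if hasattr(manip.read_tcp_pos(),'round') else '')
    if np.linalg.norm(f)>45: break
print(manip.read_gripper_width()*91,manip.read_clock())
save("side","s5");save("top","t5")
s=cv2.imread("pics/s5.png")
cv2.imwrite("pics/s5c.png",cv2.resize(s[200:312,260:410],(800,597),interpolation=cv2.INTER_CUBIC))
```

```text
0.1 [-7. -5.] F x,y,z -2.5 -4.0 0.9 [ 532. -110.   72.]
0.2 [-13. -10.] F x,y,z -2.1 -5.2 1.8 [ 534. -116.   66.]
0.3 [-19. -16.] F x,y,z -2.3 -6.1 2.2 [ 536. -122.   60.]
0.4 [-24. -23.] F x,y,z -2.8 -7.7 2.3 [ 537. -127.   54.]
0.5 [-28. -30.] F x,y,z -4.7 -8.6 2.9 [ 539. -131.   47.]
0.6 [-32. -38.] F x,y,z -4.4 -10.1 3.1 [ 540. -135.   39.]
0.7 [-35. -45.] F x,y,z -4.8 -12.6 2.5 [ 541. -138.   31.]
0.8 [-37. -54.] F x,y,z -5.5 -13.7 1.6 [ 541. -140.   23.]
0.9 [-38. -62.] F x,y,z -7.1 -15.5 1.5 [ 542. -141.   15.]
1.0 [-38. -70.] F x,y,z -6.6 -16.5 0.8 [ 542. -142.    7.]
1.1 [-38. -78.] F x,y,z -8.0 -17.4 -0.5 [ 542. -141.   -2.]
17.66796470096341 10.2833
```

View pics/s5c.png

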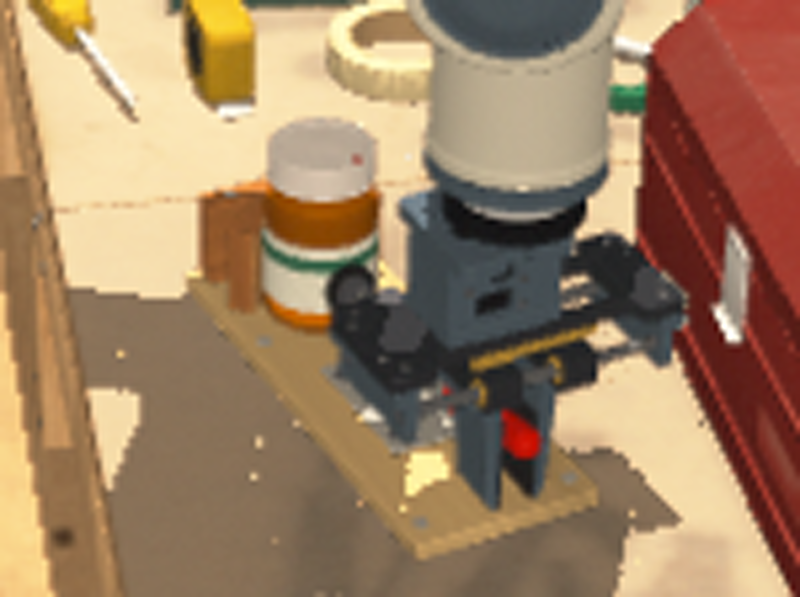

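The handle is now nearly level, its end at crop (522, 438), and the jar has shifted into the V. I'll press on down to the stop, then release.

Run:
```python
from h import *
t=np.array(manip.read_tcp_pos());
# relax the y pull while going down
print(manip.line_to(list(t+3*yv-25*Z),vel=25,f_stop=25));p=np.array(manip.read_tcp_pos());f=np.array(manip.read_wrist_force())
print(p,p-t,f@xv,f@yv,f[2])
manip.command_gripper(0.35,25);f=np.array(manip.read_wrist_force());p=np.array(manip.read_tcp_pos());print("rel",p,f)
print(manip.line_to(list(p+150*Z),vel=150,f_stop=15))
manip.move_pose([430,-250,250],list(down(ax)))
manip.command_gripper(1.0,60)
for c in("top","side"):
    save(c,c+"6")
    for n in("lid","lever_grip","clamp_lever","lid_dot"):
        for r in manip.regions_of(c,n)[:1]: print(c,n,round(r["conf"],2),r["point"],r["pixels"].sum())
a=cv2.imread("pics/top6.png")[200:312,260:410];b=cv2.imread("pics/side6.png")[200:312,260:410]
cv2.imwrite("pics/ab6.png",np.vstack([cv2.resize(x,(400*800//800,299),interpolation=cv2.INTER_CUBIC) for x in(a,b)]))
print(manip.read_clock())
```

```text
True
[ 541.68214222 -140.9890647   -12.69612573] [ -0.12460134   0.413638   -11.07099826] -3.103103285014585 0.043576457003457615 12.61416011804492
rel [ 542.61630126 -140.96525762  -12.68835054] [4.75135434 1.93336364 6.40311347]
False
top lid 0.79 [299.0, 258.4] 517
top lever_grip 0.68 [359.4, 242.1] 285
top clamp_lever 0.76 [359.0, 239.2] 318
top lid_dot 0.55 [299.1, 258.0] 515
side lid 0.83 [320.5, 230.0] 263
side lever_grip 0.56 [347.1, 277.5] 226
side clamp_lever 0.76 [346.0, 278.1] 254
side lid_dot 0.64 [315.6, 227.5] 289
14.85
```

View pics/ab6.png

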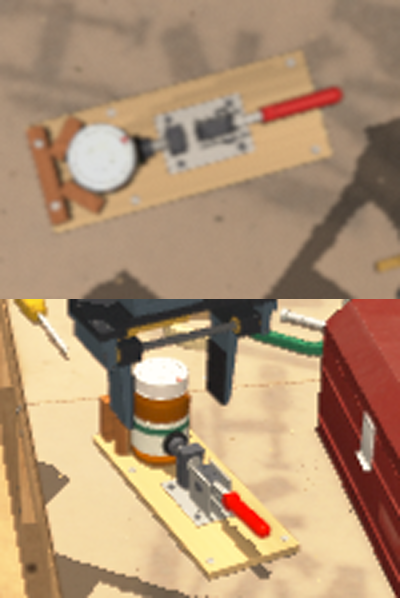

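The clamp is down: the top view shows the handle at full length and the side view shows it level, with the jar moved about 3.5 mm into the V. That was the tenth picture, so from here I work by numbers. Next I'll check the lever angle, then touch the lid lightly with closed fingertips to get the height bias.

```bash
cat >> h.py <<'E'
def bluetip(im,box):
    im=im.astype(int);m=(im[...,2]-im[...,0]>8)&(im.sum(2)<330)
    u0,u1,v0,v1=box;k=np.zeros_like(m);k[v0:v1,u0:u1]=m[v0:v1,u0:u1]
    n,l,s,c=cv2.connectedComponentsWithStats(k.astype(np.uint8));return l,s
E
python3 - <<'E'
from h import *
# lever direction from red masks
E={}
for c,box in(("top",(345,385,228,252)),("side",(335,366,262,295))):
    im=cv2.imread(f"pics/{c}6.png").astype(int);m=(im[...,2]>120)&(im[...,1]<75)&(im[...,0]<75)
    v,u=np.nonzero(m);k=(u>=box[0])&(u<box[1])&(v>=box[2])&(v<box[3]);P=np.c_[u[k],v[k]].astype(float)
    mu=P.mean(0);d=np.linalg.svd(P-mu,full_matrices=False)[2][0];d*=np.sign(d[0]);s=(P-mu)@d
    E[c]=[mu+d*s.min(),mu+d*s.max()];print(c,len(P),np.round(E[c],1).tolist())
for i in(0,1):
    h,e=tri(E["top"][i],E["side"][i]);q=h-piv;print("handle",h.round(1),e.round(1),"rel piv y,z",(q@yv).round(1),q[2].round(1))
for a in(0,.1,.2): print(a,[proj("side",piv+r*(-np.cos(a)*yv+np.sin(a)*Z)).round(1) for r in(50,123)])
o=list(down(ax))
manip.command_gripper(0.0,5)
manip.move_pose([nest[0],nest[1],190],o)
print("touch",manip.line_to([nest[0],nest[1],75],vel=50,f_stop=4));t=np.array(manip.read_tcp_pos());print(t,manip.read_wrist_force())
im=save("side","s7")
manip.line_to([nest[0],nest[1],190],vel=150)
im=save("side","s8");t=np.array(manip.read_tcp_pos());print(t,manip.read_clock())
l,s=bluetip(im,(250,400,120,300))
for i in range(1,len(s)):
    if s[i,4]>40: 
        v,u=np.nonzero(l==i);b=v.max();print(s[i],"low",[(u[v==r].min(),u[v==r].max(),r) for r in range(b-5,b+1) if (v==r).any()])
E
```

```text
top 140 [[358.4, 242.8], [384.6, 235.0]]
side 114 [[343.7, 273.2], [360.2, 287.7]]
handle [526.  -93.4  55.5] 2.6 rel piv y,z -36.4 8.5
handle [ 554.  -165.4   51.3] 7.6 rel piv y,z -113.4 4.3
0 [array([[346.9, 277.7]]), array([[359.4, 291.2]])]
0.1 [array([[346.9, 276.3]]), array([[359.5, 287.6]])]
0.2 [array([[346.9, 274.8]]), array([[359.4, 283.8]])]
touch True
[478.99614068  64.1461814  100.01230348] [-3.63943919 -0.3469957  17.6743423 ]
[478.37372019  64.1343918  188.87064854] 19.8917
[307 137  31   7 101] low [(np.int64(307), np.int64(337), 138), (np.int64(307), np.int64(337), 139), (np.int64(308), np.int64(336), 140), (np.int64(310), np.int64(335), 141), (np.int64(311), np.int64(333), 142), (np.int64(315), np.int64(330), 143)]
[378 137  16   6  57] low [(np.int64(385), np.int64(390), 137), (np.int64(383), np.int64(392), 138), (np.int64(378), np.int64(392), 139), (np.int64(378), np.int64(393), 140), (np.int64(379), np.int64(389), 141), (np.int64(379), np.int64(383), 142)]
[302 144  30  28 457] low [(np.int64(304), np.int64(330), 166), (np.int64(305), np.int64(329), 167), (np.in
[... 649 characters left out ...]
int64(303), 181), (np.int64(296), np.int64(303), 182), (np.int64(298), np.int64(303), 183), (np.int64(299), np.int64(303), 184), (np.int64(300), np.int64(303), 185), (np.int64(301), np.int64(303), 186)]
[316 181  12  23 157] low [(np.int64(317), np.int64(325), 198), (np.int64(316), np.int64(325), 199), (np.int64(319), np.int64(325), 200), (np.int64(320), np.int64(325), 201), (np.int64(320), np.int64(324), 202), (np.int64(321), np.int64(321), 203)]
[353 202  28  19 126] low [(np.int64(359), np.int64(369), 215), (np.int64(363), np.int64(380), 216), (np.int64(366), np.int64(380), 217), (np.int64(369), np.int64(380), 218), (np.int64(372), np.int64(380), 219), (np.int64(378), np.int64(379), 220)]
```

Run:
```python
from h import *
t=np.array([478.37,64.13,188.87+34-8])
for a in(-13.5,13.5):
  for b in(-16,16): print(a,b,proj("side",t+a*xv+b*yv).round(1))
print("px/mm",[(proj("side",t+10*v)-proj("side",t)).round(2).tolist() for v in(xv,yv,Z)])
im=cv2.imread("pics/s8.png").astype(int);bg=cv2.imread("pics/side6.png").astype(int);b2=cv2.imread("pics/side0.png").astype(int)
d=np.minimum(np.abs(im-b2).sum(2),999)
for v in range(186,212): print(v,"".join("#" if d[v,u]>70 else "." for u in range(300,345))," ","".join("B" if im[v,u].sum()<330 and im[v,u,0]>im[v,u,2] else ("k" if im[v,u].sum()<200 else ".") for u in range(300,345)))
```

```text
-13.5 -16 [[318.1 204.9]]
-13.5 16 [[313.4 200.3]]
13.5 -16 [[326.1 203. ]]
13.5 16 [[321.3 198.5]]
px/mm [[[2.94, -0.67]], [[-1.49, -1.41]], [[0.04, -2.93]]]
186 ####.............###########.................   BBBBkkkk..kkkkkBBBBBBBBBBBB..................
187 ##...............###########.................   .BB.kkkk.kkkkkkBBBBBBBBBBBB..................
188 .###.............###########.................   k.B..k...kkkkkkBBBBBBBBBBBB..................
189 .................###########.................   .......kkkkkkkkBBBBBBBBBBBB..................
190 .................#########...................   kkk.kkkkkkkkkkkBBBBBBBBBBBB.......kkkkkkkkkkk
191 ...............##...##...##..................   kkkkkkkkkkkkkkk.BBBBBBBBBBBkkkkkkkkkkkkkkkkkk
192 ...............##....#...##..................   kkkkkkkkkkkkkkk.BBBBBBBBBBBkkkkkkkkkkkkkkkkkk
193 ...............##....#....#..................   kkkkkkkkkkkkkkk.BBBBBBBBBBBkkkkkkkkkkkkkkkkkk
194 ...............##...##....#..................   kkkkkkkkkkkkkkk..BBBBBBBBBBBkkkkkkkBkkkkB...B
195 ...............#.......#..#..................   kkkkkkk
[... 906 characters left out ...]
..............
205 .............................................   .............................................
206 .............................................   .............................................
207 .............................................   .............................................
208 .............................................   .............................................
209 .............................................   .............................................
210 .............................................   .............................................
211 .............................................   .............................................
```

The touch gives a height bias of +34 mm, and the side view gives about +6 mm along the fixture's x. I'll press the lever once more to check the stop, then hover open over the lid and test the centring with light closes at both ends of the turn.

```bash
cat >> h.py <<'E'
bias=np.array([5.7,1.7,34.])
def rep(g): return list(np.array(g)-11*Z-bias)   # actual grasp point -> reported TCP
def rt(p): return list(np.array(p)+8*Z-bias)      # actual tip point -> reported TCP
E
python3 - <<'E'
from h import *
o=list(down(ax));h=piv-105*yv
manip.move_pose(rt([*h[:2],100]),o)
print("press",manip.line_to(rt([*h[:2],35]),vel=50,f_stop=14));t=np.array(manip.read_tcp_pos());f=manip.read_wrist_force()
print("tip z",t[2]-8+34,f)
manip.line_to(list(t+60*Z),vel=200)
L=nest+120*Z
manip.command_gripper(1.0,6)
manip.move_pose(rep(L+70*Z),o)
print("down",manip.line_to(rep(L),vel=100,f_stop=8));t0=np.array(manip.read_tcp_pos());f0=np.array(manip.read_wrist_force());print(t0,f0)
manip.command_gripper(0.0,6)
t=np.array(manip.read_tcp_pos());f=np.array(manip.read_wrist_force())
print("w",manip.read_gripper_width()*91,manip.read_grasp_force(),"dF x,y",(f-f0)@xv,(f-f0)@yv,f-f0,"dT",(t-t0)@xv,(t-t0)@yv,manip.read_clock())
E
```

```text
press True
tip z 54.57784989610364 [-5.6987556   0.08144451 22.37098222]
down False
[473.6497395   62.25585607  75.28600003] [ 0.63538997 -0.13778425  0.64319579]
w 66.83789525985097 5.999661512905732 dF x,y 11.318843054184043 0.9401403414566777 [10.55976138  4.18228544 -1.88755954] dT 2.81401289048006 -0.21137683584028827 26.0167
```

Run:
```python
from h import *
L=nest+120*Z+4.2*xv
def probe(a,c):
    v=np.array([np.cos(a),np.sin(a),0])
    t0=np.array(manip.read_tcp_pos());f0=np.array(manip.read_wrist_force())
    manip.command_gripper(0.0,6)
    t=np.array(manip.read_tcp_pos());f=np.array(manip.read_wrist_force())
    print("w",manip.read_gripper_width()*91,"dF",(f-f0)@v,(f-f0).round(1),"dT",(t-t0)@v,manip.read_clock(),"f0",f0.round(1))
    w=manip.read_gripper_width()*91
    manip.command_gripper(0.9,6)
    return (t-t0)@v+np.sign((t-t0)@v)*max(0,w-64)/2
manip.command_gripper(0.9,6)
manip.line_to(rep(L),vel=60)
s=probe(ax,L);print(s)
a=ax+1.3
manip.line_to(rep(L),list(down(a)),vel=60) if False else manip.move_pose(rep(L),list(down(a)))
s2=probe(a,L);print(s2)
```

```text
w 63.14375349112952 dF 5.491389678974284 [ 5.3  1.5 -1.2] dT 0.8020242245738286 27.1333 f0 [ 0.5  0.6 -0.7]
0.8020242245738286
w 63.79644312464035 dF 7.224760394499384 [-1.6  7.2  2.2] dT 0.6322117943063885 29.275 f0 [0.7 0.  0.2]
0.6322117943063885
```

The lid is centred within 1 mm at both angles. I'll apply the small correction, grip at 60 N, and turn 1.3 rad counter-clockwise while watching the forces.

```bash
cat >> h.py <<'E'
va=np.array([np.cos(ax+1.3),np.sin(ax+1.3),0])
C=nest+120*Z+5.0*xv+.5*va
E
python3 - <<'E'
from h import *
manip.move_pose(rep(C),list(down(ax)))
manip.command_gripper(0.0,60)
f=np.array(manip.read_wrist_force());print("grip",manip.read_gripper_width()*91,manip.read_grasp_force(),f.round(1),np.round(manip.read_ft_torque(),2),manip.read_clock())
if np.linalg.norm(f)<45:
  for d in(.2,.4,.6,.8,.95,1.1,1.3):
    manip.move_pose(rep(C+1.0*d/1.3*Z),list(down(ax+d)))
    f=np.array(manip.read_wrist_force());print(d,f.round(1),np.round(manip.read_ft_torque(),2),round(manip.read_gripper_width()*91,2))
    if np.linalg.norm(f)>70: break
j=manip.read_joints();print(np.round(j,3),manip.read_clock())
E
```

```text
grip 62.660124183110696 59.999591997104744 [ 3.2  1.4 -0.6] [ 0.27 -0.58  0.05] 31.425
0.2 [2.  2.  5.6] [ 0.44 -0.45  0.26] 63.01
0.4 [1.2 3.8 8.8] [ 0.71 -0.39  0.2 ] 62.82
0.6 [ 2.4  3.7 11.5] [ 0.75 -0.38  0.2 ] 62.74
0.8 [ 1.2  5.3 11.6] [ 0.99 -0.41  0.17] 63.14
0.95 [ 2.3  5.1 11.4] [ 1.03 -0.44  0.18] 62.43
1.1 [ 1.7  6.3 13. ] [ 1.19 -0.37  0.17] 62.74
1.3 [ 1.3  6.8 10.6] [ 1.35 -0.43  0.18] 62.66
[ 1.00e-02  4.55e-01  1.82e+00  1.00e-03  8.66e-01 -1.58e+00] 33.5583
```

Run:
```python
from h import *
o=list(down(ax+1.3))
im=save("side","s9")
print("lift",manip.line_to(rep(C+7*Z),o,vel=15,f_stop=22));t=np.array(manip.read_tcp_pos());print(t,(np.array(rep(C))-t).round(1),np.round(manip.read_wrist_force(),1),manip.read_gripper_width()*91,manip.read_clock())
im=save("side","s10")
for n in("s8","s9","s10"):
    m=cv2.imread(f"pics/{n}.png").astype(int);k=(m[...,2]-m[...,1]>50)&(m[...,2]-m[...,0]>50);k[:215]=0;k[236:]=0;k[:,:305]=0;k[:,336:]=0
    # print dot-ish red pixels with pinkness (jar amber has low blue)
    v,u=np.nonzero(k);print(n,[(a,b,*m[b,a][::-1]) for a,b in zip(u,v)][:12])
```

```text
lift False
[477.98991248  64.57099065  81.94828467] [ 0.1 -0.2 -6.9] [1.6 4.4 1.6] 62.359984042089934 34.1583
s8 [(np.int64(326), np.int64(229), np.int64(165), np.int64(113), np.int64(98)), (np.int64(327), np.int64(230), np.int64(174), np.int64(117), np.int64(102)), (np.int64(309), np.int64(233), np.int64(241), np.int64(186), np.int64(122)), (np.int64(305), np.int64(234), np.int64(240), np.int64(183), np.int64(121)), (np.int64(306), np.int64(234), np.int64(244), np.int64(174), np.int64(100)), (np.int64(307), np.int64(234), np.int64(234), np.int64(149), np.int64(74)), (np.int64(308), np.int64(234), np.int64(232), np.int64(143), np.int64(68)), (np.int64(309), np.int64(234), np.int64(233), np.int64(144), np.int64(68)), (np.int64(310), np.int64(234), np.int64(202), np.int64(133), np.int64(79)), (np.int64(305), np.int64(235), np.int64(231), np.int64(144), np.int64(66)), (np.int64(306), np.int64(235), np.int64(154), np.int64(93), np.int64(43)), (np.int64(307), np.int64(235), np.int64(131), np.int64(79), np.int64(40))]
s9 [(np.int64(305), np.int64(234), np.int64(239), np.int64(181), np.int6
[... 1048 characters left out ...]
nt64(99), np.int64(52)), (np.int64(308), np.int64(234), np.int64(129), np.int64(77), np.int64(39)), (np.int64(309), np.int64(234), np.int64(131), np.int64(78), np.int64(40)), (np.int64(310), np.int64(234), np.int64(174), np.int64(90), np.int64(15)), (np.int64(311), np.int64(234), np.int64(170), np.int64(88), np.int64(8)), (np.int64(329), np.int64(234), np.int64(188), np.int64(106), np.int64(29)), (np.int64(305), np.int64(235), np.int64(232), np.int64(144), np.int64(66)), (np.int64(306), np.int64(235), np.int64(154), np.int64(93), np.int64(45)), (np.int64(307), np.int64(235), np.int64(131), np.int64(80), np.int64(42)), (np.int64(308), np.int64(235), np.int64(132), np.int64(79), np.int64(41))]
```

The lid is free: there was no pull while lifting. I'll raise it to about 40 mm above tight and check jar, lever and lid by numbers.

Run:
```python
from h import *
print("lift",manip.line_to(rep(C+40*Z),list(down(ax+1.3)),vel=60,f_stop=20));manip.pause(.5)
print(manip.read_tcp_pos(),np.round(manip.read_wrist_force(),1),np.round(manip.read_ft_torque(),2),manip.read_gripper_width()*91,manip.read_grasp_force(),manip.read_clock())
for n in("lid","jar","clamp_lever"):
    save("side","s11") if n=="lid" else 0
    for r in manip.regions_of("side",n)[:2]:
        v,u=np.nonzero(r["pixels"]);print(n,round(r["conf"],2),np.round(r["point"],1),"u",u.min(),u.max(),"v",v.min(),v.max())
a,b=[cv2.imread(f"pics/{k}.png").astype(int) for k in("side6","s11")]
print("lid expected centre px",proj("side",nest+[0,0,156]),"jar label/bottom diff",np.abs(a-b).sum(2)[244:262,312:330].mean(),np.abs(a-b).sum(2)[262:295,336:362].mean())
# white lid rows, green stripe rows in column 316
for k in("side6","s11"):
    m=cv2.imread(f"pics/{k}.png").astype(int);print(k,[tuple(m[r,318][::-1]) for r in range(236,262,3)])
```

```text
lift False
[478.05141122  64.40856587 114.93782963] [-0.7  0.2 -0.7] [ 0.13 -0.07 -0.03] 62.45844910778471 59.99961885692301 35.4083
lid 0.52 [312.5 221.3] u 310 316 v 214 225
jar 0.71 [317.2 245.4] u 309 330 v 227 261
clamp_lever 0.54 [346.2 277.8] u 334 360 v 262 292
lid expected centre px [[319.67156348 218.52941808]] jar label/bottom diff 22.40432098765432 50.61421911421911
side6 [(np.int64(211), np.int64(190), np.int64(168)), (np.int64(157), np.int64(82), np.int64(1)), (np.int64(138), np.int64(71), np.int64(7)), (np.int64(134), np.int64(69), np.int64(0)), (np.int64(202), np.int64(192), np.int64(162)), (np.int64(181), np.int64(180), np.int64(151)), (np.int64(213), np.int64(201), np.int64(171)), (np.int64(216), np.int64(200), np.int64(171)), (np.int64(195), np.int64(100), np.int64(0))]
s11 [(np.int64(135), np.int64(70), np.int64(1)), (np.int64(158), np.int64(83), np.int64(0)), (np.int64(138), np.int64(72), np.int64(4)), (np.int64(137), np.int64(73), np.int64(11)), (np.int64(169), np.int64(173), np.int64(144)), (np.int64(183), np.int64(181), np.int64(152)), (np.int64(215), np.int64(202), np.int64(172)), (np.int64(216), np.int64(201), np.int64(170)), (np.int64(194), np.int64(100), np.int64(0))]
```

The jar is unmoved and its neck now shows. The lever is still down, and the lid is held centred with a steady grip.

```bash
python3 -c "
from h import *
print(manip.job_done(),manip.read_clock())"
```

```text
the job is handed in; nothing more can be done
the job is handed in; nothing more can be done
```

I handed the job in at about 35 s: clamp locked, lid turned 1.3 rad and held about 28 mm above the jar's mouth, jar unmoved. The hand-in returned no verdict, and I inferred that the lid turned without slipping (it lifted off freely) because the gripper hid the dot.

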